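# Focus the label camera and feed it a cup box

### The job

First turn the focus knob on the sloping control box until its pointed end lines up with the metal index tab on the dial rim, leaving the tab where it is set. Then slide the lying cup box, keeping it down on the table, in between the guide rails and under the camera head until its far end is fully home against the end stop. Do not disturb the cup, the sticker roll, the stack of lids or the standing box, and let go of everything at the end.

Things in the scene. Friction and masses are not known exactly. Their poses are not given: they have to be found in the camera images.
- console: Grey wedge-shaped control box fixed to the table, 150 x 160 mm, 30 mm high in front, 135 mm at the back. Its panel leans 35 degrees from level, looking up and towards the robot, and carries the focus knob in the middle of a white dial 136 mm across. Origin: on the table under its middle; x points away from the robot, z up.
- knob_grip (a point): Black focus knob: round skirt 84 mm across, its top 13 mm above the panel, with an upright bar 80 mm long, 18 mm wide, up to 50 mm above the panel; one bar end tapers to a point. This point is on the turning axis, 38 mm above the panel, the place to grip the bar across its width. Axes: z along the turning axis (tilted 35 degrees), out of the panel; x along the bar to its pointed end.
- pointer_end (a point): The spot on the knob just beyond the bar's pointed end, 46 mm from the turning axis and 9 mm above the panel. It turns with the knob and meets tab_point when the pointer lines up with the tab. Same axes as knob_grip.
- tab_point (a point): Inner point of the index tab: a dark steel tab like an arrowhead, 20 mm wide, 28 mm long, 7 mm thick, on the white dial rim outside the knob's skirt, pointing at the knob's axis. This point is 46 mm from the axis and 9 mm above the panel. Axes: z out of the panel, x outwards from the axis. The tab is stiff and stays where it is set.
- focus_knob (a joint): Angle of the focus knob, rad: 0 when the pointed end points straight up the slope, growing as the knob turns clockwise seen from above the panel. It turns from -1.7 to 1.7 with light friction and stays where it is left.
- index_tab (a joint): Angle at which the index tab is set on the rim, rad, counted as for the knob: the knob is right when both angles are equal.
- cup_box: Olive-grey closed cup box lying on the table in front of the rails, 160 mm long (its x), 58 mm wide (y), 72 mm high, white label on top of its far half. 0.2 to 0.42 kg. Origin: centre of its underside; x points along its length, away from the robot.
- station: Label-camera station fixed to the table, axes as home, same origin. Aluminium rails 18 mm high, 10 mm thick, 64 mm apart inside, x = -35 to +80 mm, with flared mouths out to x = -70 (84 mm apart). Grey camera head bridges them from x = 10 to 80, 142 mm wide, underside 88 mm up, top 144 mm, white camera on it to 222 mm; its posts, x = 27 to 63, are 106 mm apart inside.
- home (a point): Point on the table midway between the rails where the centre of the box's underside is when the box is fully home. x points along the rails towards the end stop (away from the robot), y left, z up. The stop's face is at x = +80 mm (84 mm wide, 50 mm high). When home, the near 90 mm of the box stays out in front of the camera head.
- cup: Bystander: dark brown cup, 84 mm across, 110 mm high, standing between the two machines. Origin: centre of its underside.
- roll: Bystander: roll of stickers lying flat, 92 mm across with a 64 mm hole, 32 mm high, in front of the robot. Origin: centre of its underside.
- lids: Bystander: stack of four olive-grey lids, 88 mm across, 50 mm high, to the robot's right. Origin: centre of its underside.
- spare_box: Bystander: olive-grey box standing upright, 90 x 90 x 170 mm high, to the robot's left. Origin: centre of its underside.
Things that resemble listed ones, but are neither listed nor needed, are in the scene too. Leave any yellow look-alike of the console alone. What is shaped like the cup_box but yellow is not meant.

How it is judged:
By the outcome, as a careful person would: the job done as asked, in the order asked, and still so for the second after the job is handed in, with the robot touching nothing.
It also fails if it takes over 67 s, if anything falls off the work surface, if the arm or the gripper's body presses on something with over 40 N, if the wrist force passes 120 N, or if a joint passes its speed limit or range.

### The arm

A 6-joint arm with a two-finger parallel gripper is mounted at the origin on the work surface. World frame = base frame: x ahead of the robot, y to its left, z up, the work surface at z = 0. Lengths are in mm, angles in rad, forces in N, time in s.
With the tool pointing down it reaches from about 400 to 925 mm from the base axis. Payload 12.5 kg.
Tool frame: the origin (TCP) lies midway between the tips of the shut fingers; the grasp point (between the pads) lies 19 mm behind it; z points along the fingers, y is the line along which they close (so a half turn about z gives the same grasp; the last joint's range is limited). The gripper opens to 95 mm and grips with 3 to 60 N. Pads are 20 mm wide; open, the fingers measure 119 mm over their backs; the gripper's body (75 mm by 180 mm) begins 59 mm behind the grasp point.
Start: joints at [-1.283, 0.491, 1.559, -0, 1.092, -0.106], TCP at [239.837, -577.17, 214.661] pointing down, gripper open.
Joint ranges: [-3.1, 3.1], [-0.84, 2.19], [0.05, 2.79], [-1.13, 4.28], [0.06, 2.93], [-2.69, 2.69]. Speed limits (rad/s): [2.22, 2.22, 2.79, 3.14, 3.14, 3.14].

### API

Orientations are given as a 3x3 rotation matrix whose columns are the frame's x, y, z axes.
In Python, from cell import env, viewer gives the robot as it stands. The module is installed in compiled form; this text tells all that it offers.
- The arm moves only by the shell command python3 -m inch 'ROWS'. ROWS is JSON, one flat list of numbers, 7 for each row, row after row: the shift along the tool's x, y, z in cm, then the turn, a rotation vector about the tool's x, y, z in rad, then the opening, from 0 (shut) to 1 (fully open). A call has 1 to 20 rows; each row shifts and turns the commanded pose from where the row before left it, along the tool's axes as they then stand; what a row does not reach is not made up. A row lasts 1/10 s, in which the tool goes at most 50 mm and 8.59 degrees, less where a joint would pass 70% of its speed; a pose out of reach is approached as far as the arm can. A call with a gripper value outside its range is refused whole. The fingers move at their own pace and stop on an object; the grip force is fixed at half the most. Time passes only in rows, so rows that do not move let the fingers close. It gives the time, the measured TCP pose, the force, the opening and the grip force at its end, in the units of the state.
- env.get_state(): the state, without advancing time (a new reading comes with each control period).
- viewer.snapshot(name): name is "scene" or "side" or "wrist"; returns (picture, depth): 480x640x3 uint8, red, green, blue; 480x640 float32, mm along the optical axis (not along the pixel's ray), 0 where there is no reading.
- viewer.calibration(name): a dict with "K" (3x3 intrinsics, pixels), "world_from_camera" (4x4, takes a point from camera to world coordinates). Camera axes: x right, y down, z forward; pixel columns grow to the right and rows downward; lengths in mm; the calibration is good to about 2 mm. A picture is of the moment at which its call begins: read the wrist's pose just before it. calibration takes no time and is no camera call; for the wrist camera it gives the pose at the moment of the call.
- env.finish_job(): hands the job in; it is judged then, once.
Trained networks look in the newest picture that a camera, given by its name, has taken for a name from the list of things; names that differ only in an ending like _2 or _b are one class to them, and where a whole thing is asked for, a point or a joint stands for the part that bears it (a point fixed in the world has none). Each returns a list of dicts, best first, with "confidence" (0 to 1); they miss things now and then, are a little off and sometimes report something else, mostly with a low value. They report only what shows in the picture. A call takes as long as a camera call. They do not tell look-alikes from the thing itself.
- viewer.search_frame(camera, thing): "point" ([x, y, z] in mm, in world coordinates, good to about 4 mm: the middle of the surface that is visible of it).
- viewer.place_of(camera, thing): "point" ([x, y, z] in mm, in world coordinates, good to about 4 mm: a listed point, or the origin of a listed thing).
The state is a dict: "time_s": time; "qpos": joint angles; "qd": joint speeds; "joint_torque": joint torques, N m; "ee_pos": TCP position; "ee_rot": TCP orientation; "force": force on the tool from outside, world axes, zero at the start; "torque": the same for the moment, N m; "finger_gap": opening from 0.0 (shut) to 1.0 (fully open); "finger_force": force on a finger pad.
Only numpy, scipy, OpenCV 4.12 (cv2) and the standard library are available. Lean on these libraries where they do the work, as an engineer would, in place of code of your own. Each camera call takes 0.05 s, during which the arm holds its last target. There are 200 camera calls.

## Working session

There is one attempt and no reset: what is moved stays moved. The work goes in short steps, Python scripts to look and compute and a shell command to move; the robot and the scene stay as the last step left them, time stands still between calls to the robot, and variables do not carry over. Pictures are saved under pics/ and viewed, at most 10 in all, crops included, and the job is handed in when it is done.

```bash
mkdir -p pics; cat > h.py <<'E'
import numpy as np,cv2
from cell import env,viewer
def snap(n,f=None):
    im,d=viewer.snapshot(n)
    if f: cv2.imwrite('pics/'+f,im[:,:,::-1])
    return im,d
def world(n,d):
    c=viewer.calibration(n);K=np.array(c['K']);T=np.array(c['world_from_camera'])
    v,u=np.mgrid[0:480,0:640]
    P=np.stack([(u-K[0,2])/K[0,0]*d,(v-K[1,2])/K[1,1]*d,d],-1)
    return P@T[:3,:3].T+T[:3,3]
def proj(n,p):
    c=viewer.calibration(n);K=np.array(c['K']);T=np.array(c['world_from_camera'])
    q=K@(T[:3,:3].T@(np.array(p)-T[:3,3]));return (q[:2]/q[2]).round(0)
E
python3 - <<'E'
from h import *
np.set_printoptions(precision=1,suppress=True)
a,_=snap('scene','a.png')
for t in ['console','knob_grip','pointer_end','tab_point','cup_box','home','cup','roll','lids','spare_box']:
    for r in viewer.place_of('scene',t): print(t,round(r['confidence'],2),np.array(r['point']),proj('scene',r['point']))
b,_=snap('side')
cv2.imwrite('pics/b.png',b[:,:,::-1])
print(env.get_state()['time_s'],env.get_state()['ee_rot'])
E
```

```text
console 0.94 [348.8 261.6  -2.7] [382. 206.]
console 0.89 [631.7 207.6  -0.6] [410. 268.]
console 0.36 [ 605.1 -231.7    1.4] [238. 303.]
knob_grip 0.86 [600.9 211.4 114.1] [410. 225.]
knob_grip 0.56 [320.2 257.  113.3] [379. 168.]
pointer_end 0.85 [641.9 241.4 110.8] [428. 233.]
pointer_end 0.61 [377.1 259.4 121. ] [388. 175.]
tab_point 0.39 [643.7 191.8 114.2] [410. 237.]
tab_point 0.37 [375.1 259.2 115.8] [388. 176.]
cup_box 0.95 [ 320.4 -370.4   -0.1] [166. 246.]
cup_box 0.61 [ 451.3 -206.1    2. ] [235. 261.]
home 0.63 [ 604.5 -231.1    1.7] [238. 303.]
cup 0.83 [727.6  19.8  -0.1] [356. 312.]
roll 0.73 [429.6 -15.3   0.7] [302. 241.]
lids 0.63 [ 508.1 -527.5   -3.6] [107. 308.]
spare_box 0.64 [582.  526.5   4.8] [505. 229.]
spare_box 0.28 [ 506.3 -527.4   -0.2] [107. 307.]
spare_box 0.25 [431.8 -13.9   1.3] [303. 241.]
0.6 [[ 0.9  0.4  0. ]
 [ 0.4 -0.9 -0. ]
 [ 0.   0.  -1. ]]
```

View pics/a.png

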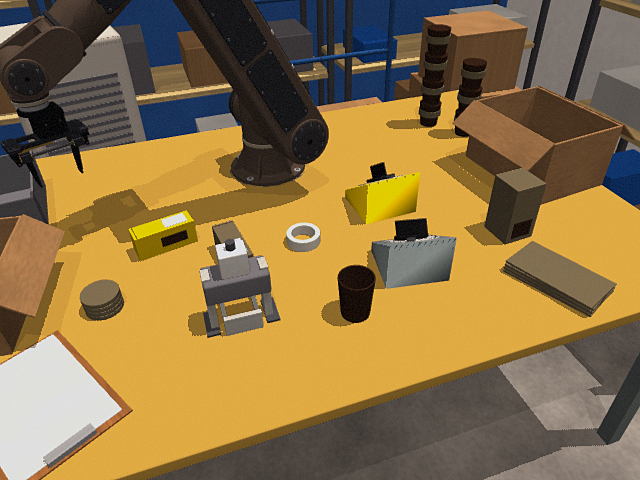

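View pics/b.png

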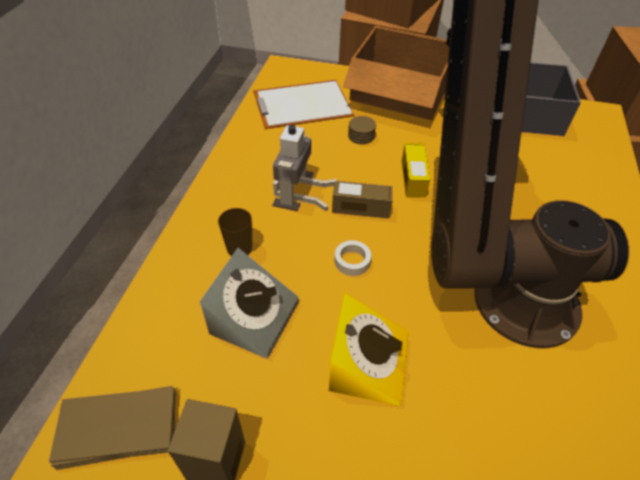

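The scene picture shows a grey console (410,265) and a yellow one (382,200), and a yellow box (163,235). The olive lying box (225,235) sits in front of the station (238,295). The side view shows the grey console at (250,295), its tab near (237,275), and the olive box at (362,200). The grey console and the olive box fit the description; their yellow look-alikes are excluded. Next I'll fit the panel and box geometry and rectify the dial.

```bash
cat > m.py <<'E'
from h import *
np.set_printoptions(precision=3,suppress=True)
def panel(cam,fn=None,S=4):
    im,d=snap(cam);W=world(cam,d)
    x,y,z=W[...,0],W[...,1],W[...,2]
    m=(d>0)&(abs(x-632)<110)&(abs(y-207)<110)&(z>25)&(z<140)
    P=W[m]; best=None; rng=np.random.default_rng(0)
    for _ in range(800):
        a,b,c=P[rng.integers(len(P),size=3)];n=np.cross(b-a,c-a)
        if np.linalg.norm(n)<1: continue
        n/=np.linalg.norm(n); n*=np.sign(n[2])
        if abs(np.degrees(np.arccos(n[2]))-35)>4: continue
        k=(abs((P-a)@n)<2.5).sum()
        if best is None or k>best[0]: best=(k,n,a)
    k,n,a=best;I=P[abs((P-a)@n)<3];c=I.mean(0);n=np.linalg.svd(I-c,full_matrices=False)[2][2];n*=np.sign(n[2])
    up=np.array([0,0,1])-n*n[2];up/=np.linalg.norm(up);right=np.cross(up,n)
    return im,W,m,n,c,up,right
def rect(cam,im,o,up,right,h,n,R=95,S=3):
    g=np.arange(-R,R,1/S);vv,uu=np.meshgrid(-g,g,indexing='ij')
    P=o+uu[...,None]*right+vv[...,None]*up+h*n
    c=viewer.calibration(cam);K=np.array(c['K']);T=np.array(c['world_from_camera'])
    q=((P-T[:3,3])@T[:3,:3])@K.T;q=q/q[...,2:]
    return cv2.remap(im,q[...,0].astype(np.float32),q[...,1].astype(np.float32),cv2.INTER_CUBIC)
E
python3 - <<'E'
from m import *
im,W,m,n,c,up,right=panel('side')
print('n',n,np.degrees(np.arccos(n[2])),'yaw',np.arctan2(-n[1],-n[0]),m.sum())
# white dial centre
hsv=cv2.cvtColor(im,cv2.COLOR_RGB2HSV);near=m&(abs((W-c)@n)<4)
w=near&(hsv[...,2]>150)&(hsv[...,1]<60)
uv=np.stack([(W[w]-c)@right,(W[w]-c)@up],1).astype(np.float32)
print(w.sum());(cx,cy),r=cv2.minEnclosingCircle(uv);e=cv2.fitEllipse(cv2.convexHull(uv));print(cx,cy,r,e)
o=c+e[0][0]*right+e[0][1]*up;print('dial centre',o,'grip',o+38*n)
g=m&(((W-o)@n)>44);print('bar top mean',W[g].mean(0),((W[g]-o)@n).max(),g.sum())
q=np.stack([(W[g]-o)@right,(W[g]-o)@up],1);print(q.mean(0),cv2.minAreaRect(q.astype(np.float32)))
cv2.imwrite('pics/c.png',np.hstack([rect('side',im,o,up,right,h,n,65,3) for h in(9,50)])[:,:,::-1])
# cup box
im,d=snap('side');W=world('side',d)
k=(abs(W[...,2]-72)<5)&(abs(W[...,0]-450)<120)&(abs(W[...,1]+206)<60)
print('box top',cv2.minAreaRect(W[k][:,:2].astype(np.float32)),np.median(W[k],0),k.sum())
for lo,hi,nm in((138,150,'head'),(44,54,'stop'),(12,22,'rails')):
    k=(W[...,2]>lo)&(W[...,2]<hi)&(abs(W[...,0]-610)<120)&(abs(W[...,1]+231)<80)
    print(nm,cv2.minAreaRect(W[k][:,:2].astype(np.float32)),k.sum())
for t in ['knob_grip','pointer_end','tab_point','cup_box','home','cup','roll']:
    for r in viewer.place_of('side',t): print(t,round(r['confidence'],2),np.array(r['point']))
E
```

```text
n [-0.566  0.096  0.819] 35.064505533158105 yaw -0.16775351235406488 5994
1249
9.12639045715332 0.9187929034233093 69.55624389648438 ((8.6187744140625, 0.7370675802230835), (136.24496459960938, 138.16517639160156), 84.69347381591797)
dial centre [620.651 211.053  81.973] grip [599.127 214.699 113.076]
bar top mean [592.956 218.458 122.439] 54.00919060236744 267
[-2.676 -0.115] ((-3.75665283203125, 1.3117713928222656), (18.35236358642578, 80.27442932128906), 47.4617805480957)
box top ((446.432373046875, -202.55422973632812), (158.93299865722656, 63.34848403930664), 7.747458457946777) [ 445.129 -201.283   69.93 ] 833
head ((650.15966796875, -229.2519073486328), (143.8814697265625, 68.30037689208984), 87.90522003173828) 453
stop ((597.56201171875, -168.46841430664062), (40.8880729675293, 208.0894775390625), 80.26042938232422) 90
rails ((597.3035888671875, -231.11509704589844), (205.56378173828125, 143.23287963867188), 3.588876485824585) 318
knob_grip 0.89 [598.  214.3 114.7]
knob_grip 0.71 [317.4 254.6 113.4]
pointer_end 0.83 [645.3 243.2 106.4]
pointer_end 0.73 [ 605.6 -233.7   -0.7]
pointer_end 0.62 [375.6 254.8 115.1]
tab_point 0.64 [ 447.6 -204.5   -0.7]
tab_point 0.57 [368.7 256.4 115.2]
tab_point 0.49 [646.5 186.9 112.7]
cup_box 0.9 [ 445.8 -208.1    1.3]
cup_box 0.89 [ 314.6 -367.8   -2.6]
home 0.81 [ 603.2 -233.3   -0.1]
cup 0.9 [726.9  17.3  -1.1]
roll 0.71 [ 504.7 -530.7    0.1]
roll 0.64 [433.  -14.5   4.9]
```

View pics/c.png

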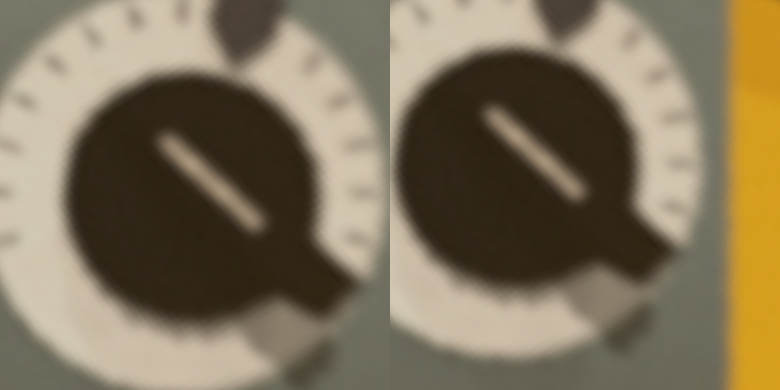

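The rectified panel puts the tab tip at 1 o'clock (238,65), about +0.32 rad. The knob's white line runs from the centre to the upper left (165,137), so the pointer is at about -0.85 rad and the lower-right end is blunt. I'll confirm this with the wrist camera from above the knob.

```bash
cat > go.py <<'E'
import sys
from m import *
from scipy.spatial.transform import Rotation as Ro
np.set_printoptions(precision=4,suppress=True)
def delta(p,R):
    s=env.get_state();R0=np.array(s['ee_rot']);p0=np.array(s['ee_pos'])
    print('shift cm (now tool)',R0.T@(np.array(p)-p0)/10)
    r=Ro.from_matrix(R0.T@R).as_rotvec();print('rotvec',r,np.linalg.norm(r),'shift cm (after rot)',R.T@(np.array(p)-p0)/10)
def knobR(n,up,right,theta):
    x=np.cos(theta)*up+np.sin(theta)*right; z=-n; return np.stack([x,np.cross(z,x),z],1)
N=np.array([-.566,.096,.819]);N/=np.linalg.norm(N)
UP=np.array([0,0,1])-N*N[2];UP/=np.linalg.norm(UP);RT=np.cross(UP,N)
O=np.array([599.3,214,113.5])-38*N
E
python3 - <<'E'
from go import *
s=env.get_state();p=O+150*N;print(s['ee_rot'],s['ee_pos'],p)
delta([p[0],p[1],s['ee_pos'][2]],knobR(N,UP,RT,-.85-np.pi))
E
```

```text
[[ 0.9235  0.3837  0.    ]
 [ 0.3837 -0.9235 -0.0001]
 [ 0.      0.0001 -1.    ]] [ 239.8165 -577.1736  214.6542] [535.9186 224.7502 205.2127]
shift cm (now tool) [ 58.1105 -62.6957  -0.0062]
rotvec [0.6629 0.5649 2.7313] 2.8668276952255 shift cm (after rot) [-71.6484  45.7385   9.0594]
```

```bash
python3 -m inch '[0,0,-5,0,0,0,1, 0,0,-5,0,0,0,1, 3.23,-3.48,-0.2,0,0,0,1, 3.23,-3.48,-0.2,0,0,0,1, 3.23,-3.48,-0.2,0,0,0,1, 3.23,-3.48,-0.2,0,0,0,1, 3.23,-3.48,-0.2,0,0,0,1, 3.23,-3.48,-0.2,0,0,0,1, 3.23,-3.48,-0.2,0,0,0,1, 3.23,-3.48,-0.2,0,0,0,1, 3.23,-3.48,-0.2,0,0,0,1, 3.23,-3.48,-0.2,0,0,0,1, 3.23,-3.48,-0.2,0,0,0,1, 3.23,-3.48,-0.2,0,0,0,1, 3.23,-3.48,-0.2,0,0,0,1, 3.23,-3.48,-0.2,0,0,0,1, 3.23,-3.48,-0.2,0,0,0,1, 3.23,-3.48,-0.2,0,0,0,1, 3.23,-3.48,-0.2,0,0,0,1, 3.23,-3.48,-0.2,0,0,0,1]'
python3 -m inch '[0,0,0,0,0,-0.14,1, 0,0,0,0,0,-0.14,1, 0,0,0,0,0,-0.14,1, 0,0,0,0,0,-0.14,1, 0,0,0,0,0,-0.14,1, 0,0,0,0,0,-0.14,1, 0,0,0,0,0,-0.14,1, 0,0,0,0,0,-0.14,1, 0,0,0,0,0,-0.14,1, 0,0,0,0,0,-0.14,1, 0,0,0,0,0,-0.14,1, 0,0,0,0,0,-0.14,1, 0,0,0,0,0,-0.14,1, 0,0,0,0,0,-0.14,1, 0,0,0,0,0,-0.14,1, 0,0,0,0,0,-0.14,1, 0,0,0,0,0,-0.14,1, 0,0,0,0,0,-0.14,1, 0,0,0,0,0,-0.14,1, 0,0,0,0,0,-0.14,1]'
python3 - <<'E'
from go import *
s=env.get_state();p=O+150*N;print(s['time_s'],s['qpos'],s['ee_rot'],s['ee_pos'])
delta(p,knobR(N,UP,RT,-.85-np.pi))
E
```

```text
time_s: 3.05
ee_pos: [536.6, 226.5, 350.8]
ee_rot: [[0.923, 0.384, 0.0], [0.384, -0.923, -0.0], [0.0, 0.0, -1.0]]
force: [1.7, -0.5, -0.0]
finger_gap: 1.0
finger_force: 0.0
time_s: 5.05
ee_pos: [536.3, 224.4, 350.6]
ee_rot: [[-0.998, -0.058, 0.0], [-0.058, 0.998, -0.0], [-0.0, -0.0, -1.0]]
force: [0.4, 0.3, 0.7]
finger_gap: 0.998
finger_force: 0.0
5.05 [ 0.2827  0.3219  1.4667 -0.0001  1.353  -1.3461] [[-0.9983 -0.058   0.    ]
 [-0.058   0.9983 -0.0001]
 [-0.     -0.0001 -1.    ]] [536.3315 224.3772 350.6034]
shift cm (now tool) [ 0.0393  0.0413 14.5391]
rotvec [ 0.3182 -0.5334 -0.6041] 0.8664434439623913 shift cm (after rot) [ 5.5107  6.3182 11.8786]
```

```bash
python3 -m inch '[0,0,0,0.053,-0.089,-0.1,1, 0,0,0,0.053,-0.089,-0.1,1, 0,0,0,0.053,-0.089,-0.1,1, 0,0,0,0.053,-0.089,-0.1,1, 0,0,0,0.053,-0.089,-0.1,1, 0,0,0,0.053,-0.089,-0.1,1, 1.84,2.1,3.96,0,0,0,1, 1.84,2.1,3.96,0,0,0,1, 1.84,2.1,3.96,0,0,0,1, 0,0,0,0,0,0,1]'
python3 - <<'E'
from go import *
s=env.get_state();print(s['qpos'],viewer.calibration('wrist')['world_from_camera'])
im,d=snap('wrist','w.png');W=world('wrist',d)
print(proj('wrist',O),np.percentile(d[d>0],[1,10,50,90]))
delta(O+150*N,knobR(N,UP,RT,-.85-np.pi))
for t in ['knob_grip','pointer_end','tab_point']:
    for r in viewer.place_of('wrist',t): 
        v=np.array(r['point'])-O;print(t,round(r['confidence'],2),np.array(r['point']),proj('wrist',r['point']),v@RT,v@UP,v@N)
E
```

```text
time_s: 6.05
ee_pos: [534.2, 223.8, 200.0]
ee_rot: [[-0.668, -0.492, 0.559], [-0.644, 0.758, -0.103], [-0.373, -0.429, -0.823]]
force: [-0.0, -0.4, 0.3]
finger_gap: 1.002
finger_force: 0.0
[ 0.4382  0.3445  2.0281 -0.9431  0.421  -0.9952] [[ -0.4928   0.5172   0.6997 395.635 ]
 [  0.7568   0.6516   0.0514 199.2237]
 [ -0.4294   0.5549  -0.7126 316.745 ]
 [  0.       0.       0.       1.    ]]
[321. 229.] [ 50.9444  59.537  289.8938 556.5881]
shift cm (now tool) [-0.108  -0.0644 -0.1211]
rotvec [-0.0019 -0.0073 -0.0064] 0.009903345314047124 shift cm (after rot) [-0.1085 -0.0649 -0.1204]
knob_grip 0.67 [597.6 215.5 107.9] [327. 232.] -1.1945994955641128 -4.792199066120855 34.52037930862166
knob_grip 0.44 [630.7 203.3  -0.3] [343. 190.] 5.298531270934433 -38.504392721147276 -73.98315635642084
pointer_end 0.81 [644.5 243.8 107.6] [326. 274.] -36.93886979138551 29.02433762426224 10.450086678758746
tab_point 0.74 [650.1 190.5 114.5] [279. 245.] 14.674168956738145 44.804443357281606 7.81522534665447
```

View pics/w.png

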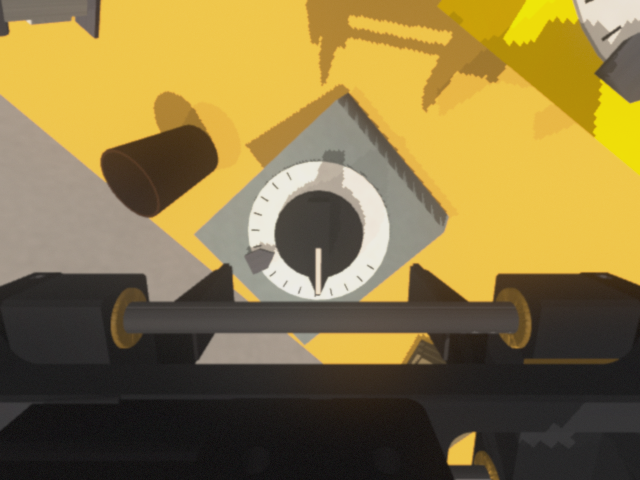

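The wrist view shows the pointer's white line from (318,248) to (318,295), the tapered end at the bottom, and the tab at (258,258) on the left. Both match the earlier reading on the grey console. Next I'll measure both angles precisely with depth.

```bash
cat > ang.py <<'E'
from go import *
im,d=snap('wrist');W=world('wrist',d);hsv=cv2.cvtColor(im,cv2.COLOR_RGB2HSV)
h=(W-O)@N;a=(W-O)@RT;b=(W-O)@UP;ok=(d>100)&(np.hypot(a,b)<85)
pl=ok&(abs(h)<6)&(hsv[...,1]<70)&(hsv[...,2]>170)
dial=np.stack([a[pl],b[pl]],1).astype(np.float32)
A=np.c_[a[pl],b[pl],np.ones(pl.sum())];k=np.linalg.lstsq(A,h[pl],rcond=None)[0];print('plane tilt/offset',k)
r0=cv2.minEnclosingCircle(dial);print('dial',r0,cv2.fitEllipse(cv2.convexHull(dial))[:2])
H=h-(k[0]*a+k[1]*b+k[2])
sk=ok&(H>9)&(H<17);q=np.stack([a[sk],b[sk]],1).astype(np.float32);print('skirt',cv2.minEnclosingCircle(q))
bar=ok&(H>44)&(H<60);q=np.stack([a[bar],b[bar]],1).astype(np.float32)
print('bar H',H[bar].max(),'rect',cv2.minAreaRect(q),q.mean(0))
L=ok&(H>15)&(hsv[...,2]>150)&(hsv[...,1]<90);q=np.stack([a[L],b[L]],1)
vx,vy,x0,y0=cv2.fitLine(q.astype(np.float32),cv2.DIST_HUBER,0,.01,.01).ravel()
print('line',L.sum(),q.min(0),q.max(0),'angle',np.arctan2(vx,vy),(x0,y0))
c=np.array(cv2.fitEllipse(cv2.convexHull(dial))[0])
r=np.hypot(a-c[0],b-c[1])
tb=ok&(H>4)&(H<12)&(r>48)&(r<76)&(hsv[...,2]<140)
n_,lab=cv2.connectedComponents(tb.astype(np.uint8))
for i in range(1,n_):
    m=lab==i
    if m.sum()<25: continue
    print('tab?',m.sum(),'angle',np.arctan2(a[m].mean()-c[0],b[m].mean()-c[1]),r[m].min(),r[m].max(),H[m].mean(),np.argwhere(m).mean(0))
E
python3 ang.py
```

```text
plane tilt/offset [ 0.0006 -0.0012  3.6233]
dial ((0.4232978820800781, 0.24509906768798828), 84.2215805053711) ((-1.4064326286315918, 0.7735328674316406), (134.9758758544922, 162.28868103027344))
skirt ((6.40568733215332, 13.5999116897583), 56.44853973388672)
bar H 50.45296944885999 rect ((-2.09320068359375, 2.5860233306884766), (17.968585968017578, 79.77774047851562), 47.97566604614258) [ 1.5712 -0.8386]
line 248 [-32.6374   0.438 ] [-0.2861 30.1786] angle 2.2969077 (np.float32(-16.60079), np.float32(15.257916))
tab? 442 angle 0.35416449505677167 48.08754349030096 74.39952735844646 7.025440873058869 [251.3235 263.4548]
```

```bash
cat >> ang.py <<'E'
print('--')
from scipy.optimize import least_squares
for rr in (66,70):
    pass
g=ok&(abs(H)<3)
# outer dial edge: white pixels with grey panel neighbours, in polar bins around c
white=(hsv[...,1]<45)&(hsv[...,2]>175)
def fit(c):
    pts=[]
    t=np.arctan2(a-c[0],b-c[1]);r=np.hypot(a-c[0],b-c[1])
    for k in np.arange(-np.pi,np.pi,.06):
        m=g&white&(abs(t-k)<.03)&(r<72)&(r>50)
        if m.sum()>8: pts.append((np.percentile(r[m],97),k))
    P=np.array([(c[0]+r*np.sin(k),c[1]+r*np.cos(k)) for r,k in pts])
    s=least_squares(lambda p:np.hypot(P[:,0]-p[0],P[:,1]-p[1])-p[2],[c[0],c[1],68],loss='soft_l1').x
    return s,len(P)
for i in range(4): s,nn=fit(c);c=s[:2]
print('dial fit',s,nn)
M=max(range(1,n_),key=lambda i:(lab==i).sum());m=lab==M
for cc in(c,np.array([-2.1,2.6])):
    print('tab angle',np.arctan2(a[m].mean()-cc[0],b[m].mean()-cc[1]))
q=np.stack([a[m],b[m]],1);print('tab axis rect',cv2.minAreaRect(q.astype(np.float32)))
w,V=np.linalg.eigh(np.cov(q.T));print('pca',np.arctan2(V[0,1],V[1,1]),w, 'tip',q[np.argmin(np.hypot(*(q-c).T))])
print('axis world',O+c[0]*RT+c[1]*UP, 'bar-based',O-2.1*RT+2.6*UP,'panel offset',k)
E
python3 ang.py | sed -n '/--/,$p'
```

```text
--
dial fit [ 0.2167  0.1893 68.0308] 101
tab angle 0.3292803011956576
tab angle 0.37799319880730675
tab axis rect ((19.507587432861328, 57.245765686035156), (26.634830474853516, 19.975540161132812), 73.83938598632812)
pca 0.2056813475469983 [28.6625 44.9476] tip [15.6547 44.5052]
axis world [620.921  210.113   82.4918] bar-based [623.2547 212.067   83.8755] panel offset [ 0.0011 -0.0019  3.4203]
```

```bash
python3 - <<'E'
from go import *
delta(O+.2*RT+.2*UP+22*N,knobR(N,UP,RT,-.843-np.pi))
E
```

```text
shift cm (now tool) [ 0.1971  0.1619 12.961 ]
rotvec [-0.0044  0.0006 -0.0027] 0.005218543448105427 shift cm (after rot) [ 0.1888  0.1049 12.9617]
```

```bash
python3 -m inch '[0.19,0.12,2.2,0,0,0,1, 0,0,3,0,0,0,1, 0,0,3,0,0,0,1, 0,0,2.4,0,0,0,1, 0,0,1.4,0,0,0,1, 0,0,1,0,0,0,1, 0,0,0,0,0,0,1, 0,0,0,0,0,0,1]'
python3 - <<'E'
from go import *
print(env.get_state()['force']);delta(O+.2*RT+.2*UP+22*N,knobR(N,UP,RT,-.843-np.pi))
E
```

```text
time_s: 7.15
ee_pos: [614.5, 216.2, 114.2]
ee_rot: [[-0.678, -0.501, 0.538], [-0.641, 0.761, -0.1], [-0.36, -0.412, -0.837]]
force: [-0.8, -0.3, 0.1]
finger_gap: 0.999
finger_force: 0.0
[-0.7688 -0.2646  0.0876]
shift cm (now tool) [1.1589 0.5623 0.8592]
rotvec [ 0.0186 -0.0275 -0.0018] 0.033280787923058414 shift cm (after rot) [1.181  0.58   0.8164]
```

```bash
python3 -m inch '[0,0,0,0,0,0,1, 0,0,0,0,0,0,1]'; python3 - <<'E'
from go import *
print(env.get_state()['qpos']);delta(O+.2*RT+.2*UP+22*N,knobR(N,UP,RT,-.843-np.pi))
E
```

```text
time_s: 7.35
ee_pos: [614.5, 216.3, 114.1]
ee_rot: [[-0.678, -0.501, 0.538], [-0.641, 0.761, -0.099], [-0.36, -0.412, -0.837]]
force: [0.0, -0.3, -0.2]
finger_gap: 0.996
finger_force: 0.0
[ 0.3541  0.5557  1.9372 -1.1335  0.314  -0.8483]
shift cm (now tool) [1.1632 0.552  0.8546]
rotvec [ 0.0188 -0.0274 -0.0017] 0.03325341761089925 shift cm (after rot) [1.185  0.5696 0.8119]
```

```bash
cat >> go.py <<'E'
def tgt(theta,s,h=40):
    e=np.cos(theta)*UP+np.sin(theta)*RT
    z=-N-s*e;z/=np.linalg.norm(z);y=np.cross(-N,-e);R=np.stack([np.cross(y,z),y,z],1)
    return O+.2*RT+.2*UP+h*N+19*z,R
E
python3 - <<'E'
from go import *
delta(*tgt(-.843,.18))
p,R=tgt(-.843,.18);print(p,R,R.T@-N)
p2,R2=tgt(.327,.18);print('turn',Ro.from_matrix(R.T@R2).as_rotvec(),p2-p)
pm,Rm=tgt(-.843+1.17/9,.18);print('per 1/9 row',R.T@(pm-p)/10)
E
```

```text
shift cm (now tool) [1.4977 0.55   0.9337]
rotvec [ 0.0189  0.1507 -0.    ] 0.15189556234226273 shift cm (after rot) [1.3413 0.5696 1.1375]
[606.6504 210.0014  98.655 ] [[-0.7517 -0.4915  0.4397]
 [-0.6178  0.7581 -0.2087]
 [-0.2307 -0.4286 -0.8736]] [-0.1772 -0.      0.9842]
turn [-0.2073 -0.      1.1515] [-0.1647  3.6735 -0.5444]
per 1/9 row [-0.0028  0.0436 -0.0005]
```

```bash
python3 -m inch '[0,0,0,0.005,0.05,0,1, 0,0,0,0.007,0.05,0,1, 0,0,0,0.007,0.05,0,1, 0.5,0.2,0,0,0,0,1, 0.5,0.2,0,0,0,0,1, 0.34,0.17,0.4,0,0,0,1, 0,0,0.4,0,0,0,1, 0,0,0.3,0,0,0,1, 0,0,0,0,0,0,1]'; python3 - <<'E'
from go import *
print(env.get_state()['qpos']);delta(*tgt(-.843,.18))
E
```

```text
time_s: 8.25
ee_pos: [606.9, 209.6, 97.8]
ee_rot: [[-0.752, -0.492, 0.439], [-0.618, 0.758, -0.209], [-0.23, -0.428, -0.874]]
force: [0.0, -0.7, -0.1]
finger_gap: 1.003
finger_force: 0.0
[ 0.3812  0.5937  1.8725 -0.891   0.4773 -1.0579]
shift cm (now tool) [-0.0269  0.0047 -0.0925]
rotvec [ 0.0002 -0.0005 -0.0001] 0.0006012268545658523 shift cm (after rot) [-0.027   0.0047 -0.0925]
```

```bash
python3 -m inch '[0,0,-0.08,0,0,0,0.15, 0,0,0,0,0,0,0.15, 0,0,0,0,0,0,0.15, 0,0,0,0,0,0,0.15, 0,0,0,0,0,0,0.15, 0,0,0,0,0,0,0.15, 0,0,0,0,0,0,0.15, 0,0,0,0,0,0,0.15, 0,0,0,0,0,0,0.15, 0,0,0,0,0,0,0.15]'; python3 - <<'E'
from go import *
print(env.get_state()['qpos']);delta(*tgt(-.843,.18))
E
```

```text
time_s: 9.25
ee_pos: [606.4, 210.1, 99.0]
ee_rot: [[-0.752, -0.492, 0.44], [-0.618, 0.758, -0.209], [-0.231, -0.428, -0.874]]
force: [0.0, 0.6, 0.5]
finger_gap: 0.216
finger_force: 0.0
[ 0.3823  0.5916  1.8726 -0.8887  0.4788 -1.06  ]
shift cm (now tool) [-0.0067 -0.0027  0.0454]
rotvec [ 0.0001 -0.      0.    ] 0.0001382065814787282 shift cm (after rot) [-0.0067 -0.0027  0.0454]
```

```bash
python3 -m inch '[0,0,0,0,0,0,0, 0,0,0,0,0,0,0, 0,0,0,0,0,0,0, 0,0,0,0,0,0,0]'
```

```text
time_s: 9.65
ee_pos: [606.2, 210.3, 98.9]
ee_rot: [[-0.752, -0.492, 0.439], [-0.618, 0.758, -0.208], [-0.231, -0.428, -0.874]]
force: [-2.0, 3.4, -0.9]
finger_gap: 0.19
finger_force: 30.0
```

```bash
python3 -m inch '[0,0.033,0,-0.0173,0,0.096,0, 0,0.033,0,-0.0173,0,0.096,0, 0,0.033,0,-0.0173,0,0.096,0, 0,0.033,0,-0.0173,0,0.096,0, 0,0.033,0,-0.0173,0,0.096,0, 0,0.033,0,-0.0173,0,0.096,0]' && python3 -m inch '[0,0.033,0,-0.0173,0,0.096,0, 0,0.033,0,-0.0173,0,0.096,0, 0,0.033,0,-0.0173,0,0.096,0, 0,0.033,0,-0.0173,0,0.096,0, 0,0.033,0,-0.0173,0,0.096,0, 0,0.033,0,-0.0173,0,0.096,0, 0,0,0,0,0,0,0, 0,0,0,0,0,0,0]'; python3 - <<'E'
from go import *
print(env.get_state()['qpos']);delta(*tgt(.327,.18))
E
```

```text
time_s: 10.25
ee_pos: [605.9, 211.5, 98.5]
ee_rot: [[-0.911, -0.041, 0.411], [-0.096, 0.989, -0.115], [-0.401, -0.145, -0.904]]
force: [-0.4, -0.2, -0.3]
finger_gap: 0.184
finger_force: 30.0
time_s: 11.05
ee_pos: [606.1, 212.9, 98.5]
ee_rot: [[-0.801, 0.417, 0.43], [0.455, 0.89, -0.017], [-0.39, 0.182, -0.903]]
force: [-0.1, -6.3, 3.0]
finger_gap: 0.191
finger_force: 30.0
[ 0.2949  0.5598  1.9171 -0.5378  0.279  -0.3096]
shift cm (now tool) [0.017  0.0788 0.0478]
rotvec [-0.0016 -0.0001  0.0016] 0.0022089730005638492 shift cm (after rot) [0.0172 0.0787 0.0479]
```

```bash
python3 -m inch '[0,0,0,0,0,0,0.7, 0,0,0,0,0,0,0.7, 0,0,0,0,0,0,0.7, 0,0,0,0,0,0,0.7, 0,0,0,0,0,0,0.7, 0,0,-1,0,0,0,0.7, 0,0,-3,0,0,0,1, 0,0,-4,0,0,0,1, 0,0,-4,0,0,0,1, 0,0,-1,0,0,0,1, 0,0,0,0,0,0,1,0,0,0,0,0,0,1]'; python3 ang.py
```

```text
time_s: 12.25
ee_pos: [550.0, 215.6, 215.1]
ee_rot: [[-0.8, 0.418, 0.431], [0.457, 0.89, -0.015], [-0.389, 0.184, -0.902]]
force: [0.4, 0.3, -0.1]
finger_gap: 0.998
finger_force: 0.0
plane tilt/offset [ 0.0013 -0.0024  3.0525]
dial ((0.7607324123382568, -0.1933899074792862), 69.01409912109375) ((0.6890354156494141, -0.09679174423217773), (136.67498779296875, 137.35409545898438))
skirt ((0.9151416420936584, -0.6261061429977417), 41.89500045776367)
bar H 50.63372923569762 rect ((2.3488290309906006, 3.244365692138672), (79.77653503417969, 17.52056121826172), 71.41464233398438) [ 0.8309 -0.5971]
line 238 [-0.1417  1.1851] [15.7178 39.8391] angle 0.3253238 (np.float32(7.731848), np.float32(20.396013))
tab? 218 angle 0.3178404927828375 49.882713498099136 63.36633151576669 6.973015437211286 [294.8716 320.7339]
--
dial fit [ 0.7295 -0.3163 67.5237] 99
tab angle 0.3159896086881816
tab angle 0.3802130862604562
tab axis rect ((18.539348602294922, 53.38347625732422), (13.142026901245117, 18.470199584960938), 71.25233459472656)
pca -1.307485405903425 [11.1173 27.152 ] tip [14.1283 47.9414]
axis world [620.4271 209.6767  82.2016] bar-based [623.2547 212.067   83.8755] panel offset [ 0.0013 -0.0024  3.0525]
```

```bash
python3 - <<'E'
from go import *
im,d=snap('wrist')
r=rect('wrist',im,O+.7*RT-.3*UP+3*N,UP,RT,8,N,75,4)
cv2.imwrite('pics/k.png',r[:,:,::-1])
E
```

```text
(no output)
```

View pics/k.png

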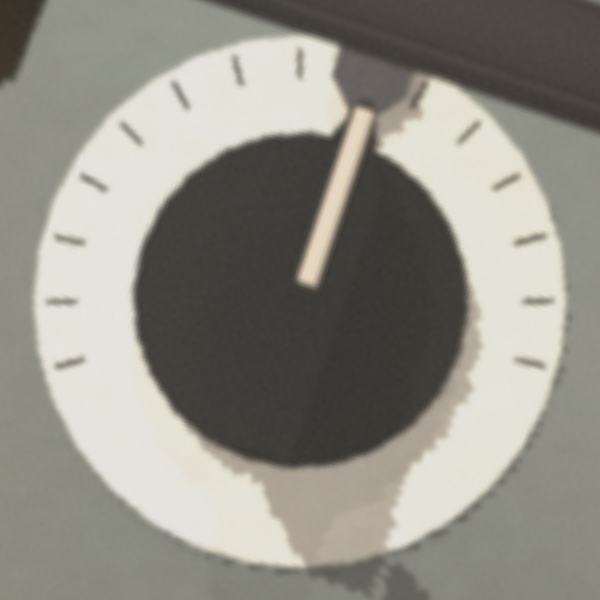

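The pointer line (308,285)→(365,110) runs into the tip of the tab at (375,85), so they are aligned to within about 0.5°. Now for the box.

```bash
python3 -m inch '[0,0,-4,0,0,0,1,0,0,-4,0,0,0,1,0,0,-3,0,0,0,1]'; python3 - <<'E'
from go import *
delta([390,-205,300],np.array([[-1,0,0],[0,1,0],[0,0,-1.]]))
E
```

```text
time_s: 12.65
ee_pos: [502.3, 217.3, 315.3]
ee_rot: [[-0.8, 0.418, 0.43], [0.457, 0.889, -0.016], [-0.389, 0.184, -0.903]]
force: [0.4, 0.2, -0.3]
finger_gap: 0.997
finger_force: 0.0
shift cm (now tool) [ -9.7095 -42.5401  -2.7895]
rotvec [ 0.0904  0.4395 -0.47  ] 0.6497919206038968 shift cm (after rot) [ 11.2304 -42.2286   1.5304]
```

```bash
python3 -m inch '[0,0,0,0.018,0.088,-0.094,1, 0,0,0,0.018,0.088,-0.094,1, 0,0,0,0.018,0.088,-0.094,1, 0,0,0,0.018,0.088,-0.094,1, 0,0,0,0.018,0.088,-0.094,1, 1.24,-4.7,0.15,0,0,0,1, 1.24,-4.7,0.15,0,0,0,1, 1.24,-4.7,0.15,0,0,0,1, 1.24,-4.7,0.15,0,0,0,1, 1.24,-4.7,0.15,0,0,0,1, 1.24,-4.7,0.15,0,0,0,1, 1.24,-4.7,0.15,0,0,0,1, 1.24,-4.7,0.15,0,0,0,1, 1.24,-4.7,0.15,0,0,0,1, 0,0,0,0,0,0,1, 0,0,0,0,0,0,1]'; cat > box.py <<'E'
from go import *
im,d=snap('wrist','box_%d.png'%int(env.get_state()['time_s']*100));W=world('wrist',d);x,y,z=W[...,0],W[...,1],W[...,2]
ok=d>100
for nm,lo,hi,x0,x1 in (('top',64,80,330,560),('rails',12,24,500,700),('head',136,152,560,720)):
    m=ok&(z>lo)&(z<hi)&(x>x0)&(x<x1)&(abs(y+220)<100)
    if m.sum()<20: print(nm,'none');continue
    n_,lab,st,_=cv2.connectedComponentsWithStats(m.astype(np.uint8))
    for i in range(1,n_):
        if st[i,4]<150: continue
        q=W[lab==i];print(nm,st[i,4],cv2.minAreaRect(q[:,:2].astype(np.float32)),'z',np.median(q[:,2]),'px',st[i,:4])
for t in ['cup_box','home','station']:
    for r in viewer.place_of('wrist',t): print(t,round(r['confidence'],2),np.array(r['point']),proj('wrist',r['point']))
print(env.get_state()['ee_pos'],env.get_state()['time_s'],env.get_state()['qpos'])
E
python3 box.py; ls pics
```

```text
time_s: 14.25
ee_pos: [390.8, -206.7, 299.8]
ee_rot: [[-1.0, 0.003, -0.001], [0.003, 1.0, 0.002], [0.001, 0.002, -1.0]]
force: [-0.6, 0.6, -0.1]
finger_gap: 0.999
finger_force: 0.0
top 4977 ((436.1489562988281, -207.01876831054688), (139.39138793945312, 58.08491516113281), 7.098155975341797) z 73.57870058300955 px [289 192  60 109]
rails 218 ((604.0320434570312, -268.24090576171875), (9.82232666015625, 52.483917236328125), 89.2962875366211) z 19.34771628512931 px [276 333   8  31]
rails 207 ((603.3485107421875, -194.073486328125), (52.20643997192383, 9.168442726135254), 0.23055994510650635) z 19.364841578316714 px [325 333   7  31]
head none
cup_box 0.94 [ 447.8 -207.4    1.1] [319. 245.]
cup_box 0.59 [ 314.7 -367.9   -0.1] [201. 150.]
[ 391.5841 -204.6533  300.6488] 14.45 [-0.6321  0.1343  1.8531  0.0015  1.1547 -2.2057]
a.png
b.png
box_1425.png
c.png
k.png
w.png
```

View pics/box_1425.png

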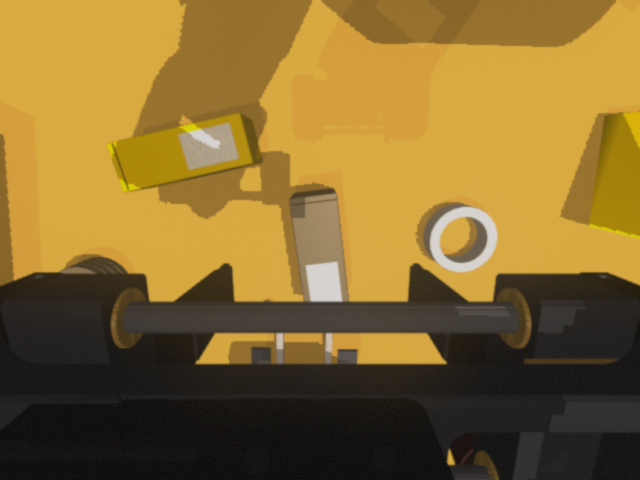

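The olive-grey box is at (320,245) with its white label at the far half; the yellow box at (185,150) is the decoy. The rails are at (280,345) and (328,345). So the box centre is about (447,-205.5) with yaw +0.124, and home is about (604,-231) with yaw near 0.

```bash
python3 - <<'E'
from go import *
a=.124;R=np.array([[-np.cos(a),-np.sin(a),0],[-np.sin(a),np.cos(a),0],[0,0,-1.]])
delta([397.2,-211.7,28],R)
E
```

```text
shift cm (now tool) [-0.5478 -0.7432 27.2641]
rotvec [ 0.0013  0.0005 -0.1219] 0.12186578243996533 shift cm (after rot) [-0.4701 -0.7687 27.2649]
```

```bash
python3 -m inch '[0,0,0,0,0,-0.122,1, -0.47,-0.77,4,0,0,0,1, 0,0,4.5,0,0,0,1, 0,0,4.5,0,0,0,1, 0,0,4,0,0,0,1, 0,0,4,0,0,0,1, 0,0,3,0,0,0,1, 0,0,2,0,0,0,1, 0,0,1.2,0,0,0,1, 0,0,0,0,0,0,1]'; python3 -m inch '[0,0,0,0,0,0,0.5,0,0,0,0,0,0,0.5,0,0,0,0,0,0,0.5,0,0,0,0,0,0,0.5,0,0,0,0,0,0,0.4,0,0,0,0,0,0,0.4,0,0,0,0,0,0,0.4,0,0,0,0,0,0,0.4,0,0,0,0,0,0,0.4,0,0,0,0,0,0,0.4]'
```

```text
time_s: 15.45
ee_pos: [397.0, -211.2, 27.7]
ee_rot: [[-0.992, -0.124, -0.001], [-0.124, 0.992, 0.003], [0.001, 0.003, -1.0]]
force: [-1.2, 0.5, -0.0]
finger_gap: 0.996
finger_force: 0.0
time_s: 16.45
ee_pos: [397.1, -212.6, 29.2]
ee_rot: [[-0.993, -0.122, 0.001], [-0.122, 0.993, 0.001], [-0.001, 0.0, -1.0]]
force: [0.1, 0.7, 6.5]
finger_gap: 0.612
finger_force: 30.0
```

```bash
python3 -m inch '[1,0,0,0,0,0,0.4, 1,0,0,0,0,0,0.4, 0,0,0,0,0,0.031,0.4, 0,0,0,0,0,0.031,0.4, 0,0,0,0,0,0.03,0.4, 0,0,0,0,0,0.03,0.4, 0,-0.4,0,0,0,0,0.4, 0,-0.4,0,0,0,0,0.4, 0,-0.4,0,0,0,0,0.4, 0,-0.4,0,0,0,0,0.4, 0,0,0,0,0,0,0.4, 0,0,0,0,0,0,0.4]'; cat > sb.py <<'E'
from go import *
im,d=snap('side','sb_%d.png'%int(env.get_state()['time_s']*100));W=world('side',d);x,y,z=W[...,0],W[...,1],W[...,2]
m=(z>66)&(z<80)&(x>300)&(x<600)&(abs(y+230)<60)
n_,lab,st,_=cv2.connectedComponentsWithStats(m.astype(np.uint8))
for i in range(1,n_):
    if st[i,4]>100: q=W[lab==i];print('box',st[i],cv2.minAreaRect(q[:,:2].astype(np.float32)),'z',np.median(q[:,2]))
m=(z>10)&(z<24)&(x>520)&(x<700)&(abs(y+231)<70)
n_,lab,st,_=cv2.connectedComponentsWithStats(m.astype(np.uint8))
for i in range(1,n_):
    if st[i,4]>30: q=W[lab==i];print('rail',st[i],cv2.minAreaRect(q[:,:2].astype(np.float32)),q[:,:2].min(0),q[:,:2].max(0))
for t in ['cup_box','home']:
    for r in viewer.place_of('side',t): print(t,round(r['confidence'],2),np.array(r['point']))
s=env.get_state();print(s['ee_pos'],s['ee_rot'][0],s['force'],s['time_s'])
E
python3 sb.py
```

```text
time_s: 17.65
ee_pos: [376.6, -230.7, 29.2]
ee_rot: [[-1.0, -0.001, 0.001], [-0.001, 1.0, 0.001], [-0.001, 0.001, -1.0]]
force: [-2.8, 2.4, 9.5]
finger_gap: 0.61
finger_force: 30.0
box [341 174  36  20 476] ((461.3601379394531, -227.63613891601562), (89.21094512939453, 63.88555145263672), 1.0522797107696533) z 69.80288703759902
rail [300 177  38   8 138] ((585.5235595703125, -268.8245849609375), (108.812744140625, 24.396942138671875), 11.002281188964844) [ 531.9214 -290.5941] [ 640.0734 -257.7859]
rail [294 193  34  16 135] ((588.068603515625, -187.75543212890625), (24.313228607177734, 108.06771850585938), 77.34622192382812) [ 536.4761 -200.9392] [ 640.4876 -164.6734]
cup_box 0.64 [ 316.  -366.3   -5.1]
cup_box 0.25 [ 508.1 -532.7    0.6]
home 0.87 [ 606.3 -227.9    0.6]
[ 376.6613 -230.76     29.2198] [-1.     -0.0011  0.0006] [-1.9281  1.1612  8.1562] 17.8
```

```bash
python3 -m inch '[-1,0,0,0,0,0,0.4, -1.2,0,0,0,0,0,0.4, -1.2,0,0,0,0,0,0.4, -1.2,0,0,0,0,0,0.4, -1.2,0,0,0,0,0,0.4, -1.2,0,0,0,0,0,0.4, -1.2,0,0,0,0,0,0.4, -1,0,0,0,0,0,0.4, 0,0,0,0,0,0,0.4]' && python3 -m inch '[-1,0,0,0,0,0,0.4, -1,0,0,0,0,0,0.4, -1,0,0,0,0,0,0.4, -1,0,0,0,0,0,0.4, -1,0,0,0,0,0,0.4, -1,0,0,0,0,0,0.4, -0.5,0,0,0,0,0,0.4, 0,0,0,0,0,0,0.4]'
```

```text
time_s: 18.7
ee_pos: [470.1, -231.2, 29.2]
ee_rot: [[-1.0, -0.0, 0.002], [-0.0, 1.0, 0.0], [-0.002, 0.0, -1.0]]
force: [3.7, -1.1, 4.7]
finger_gap: 0.611
finger_force: 30.0
time_s: 19.5
ee_pos: [534.3, -231.0, 29.2]
ee_rot: [[-1.0, -0.0, 0.001], [-0.0, 1.0, 0.001], [-0.001, 0.001, -1.0]]
force: [0.9, 2.5, 4.3]
finger_gap: 0.608
finger_force: 30.0
```

```bash
python3 -m inch '[-0.4,0,0,0,0,0,0.4, -0.4,0,0,0,0,0,0.4, -0.4,0,0,0,0,0,0.4, -0.3,0,0,0,0,0,0.4, -0.1,0,0,0,0,0,0.4, 0,0,0,0,0,0,0.4]' && python3 -m inch '[-0.15,0,0,0,0,0,0.4, -0.15,0,0,0,0,0,0.4, 0,0,0,0,0,0,0.4]'
```

```text
time_s: 20.1
ee_pos: [549.4, -231.2, 29.2]
ee_rot: [[-1.0, 0.0, 0.0], [0.0, 1.0, 0.001], [-0.0, 0.001, -1.0]]
force: [-4.2, -1.1, 6.9]
finger_gap: 0.61
finger_force: 30.0
time_s: 20.4
ee_pos: [552.4, -231.2, 29.2]
ee_rot: [[-1.0, 0.0, 0.0], [0.0, 1.0, 0.001], [-0.0, 0.001, -1.0]]
force: [-3.7, -1.2, 6.1]
finger_gap: 0.611
finger_force: 30.0
```

```bash
python3 -m inch '[-0.1,0,0,0,0,0,0.4, -0.1,0,0,0,0,0,0.4, 0,0,0,0,0,0,0.4]' && python3 -m inch '[-0.1,0,0,0,0,0,0.4, -0.1,0,0,0,0,0,0.4, 0,0,0,0,0,0,0.4]'
```

```text
time_s: 20.7
ee_pos: [554.2, -231.2, 29.2]
ee_rot: [[-1.0, 0.0, -0.0], [0.0, 1.0, 0.001], [0.0, 0.001, -1.0]]
force: [-4.8, -1.6, 6.4]
finger_gap: 0.609
finger_force: 30.0
time_s: 21.0
ee_pos: [556.0, -231.2, 29.2]
ee_rot: [[-1.0, 0.0, -0.001], [0.0, 1.0, 0.001], [0.001, 0.001, -1.0]]
force: [-6.9, -1.2, 6.8]
finger_gap: 0.61
finger_force: 30.0
```

```bash
python3 -m inch '[-0.1,0,0,0,0,0,0.4, -0.1,0,0,0,0,0,0.4, 0,0,0,0,0,0,0.4]' && python3 -m inch '[-0.1,0,0,0,0,0,0.4, 0,0,0,0,0,0,0.4]'
```

```text
time_s: 21.3
ee_pos: [556.3, -230.9, 29.1]
ee_rot: [[-1.0, -0.0, -0.004], [-0.0, 1.0, 0.002], [0.004, 0.002, -1.0]]
force: [-15.7, -2.2, 12.0]
finger_gap: 0.61
finger_force: 30.0
time_s: 21.5
ee_pos: [556.6, -230.7, 29.0]
ee_rot: [[-1.0, -0.0, -0.006], [-0.0, 1.0, 0.003], [0.006, 0.003, -1.0]]
force: [-19.2, -1.2, 13.1]
finger_gap: 0.606
finger_force: 30.0
```

```bash
python3 -m inch '[0,0,0,0,0,0,0.8,0,0,0,0,0,0,0.8,0,0,0,0,0,0,0.8,0,0,0,0,0,0,0.8,0,0,0,0,0,0,0.8,0,0,-1,0,0,0,0.8,0,0,-3,0,0,0,0.8,0,0,-4,0,0,0,0.8,2,0,-3,0,0,0,0,4,0,0,0,0,0,0,3,0,0,0,0,0,0,0,0,0,0,0,0,0,0,0,0,0,0,0,0,0,0,0,0,0,0,0,0,0,0,0,0,0]'; python3 sb.py
```

```text
rail [291 191  44  17 261] ((581.9306640625, -186.0879364013672), (115.91300201416016, 45.63796615600586), 4.435997009277344) [ 525.6225 -213.3046] [ 641.2299 -162.0689]
cup_box 0.95 [ 608.4 -231.8    0.6]
cup_box 0.73 [729.8  19.3   0.3]
cup_box 0.54 [ 318.  -365.7   -2.9]
home 0.72 [ 606.4 -227.8    0.2]
[ 556.625  -230.7294   29.0013] [-1.     -0.0003 -0.0056] [-18.4603  -1.9368  14.3441] 21.65validation failed for argument at $...
```

```bash
python3 -m inch '[0,0,0,0,0,0,0.8, 0,0,0,0,0,0,0.8, 0,0,0,0,0,0,0.8, 0,0,0,0,0,0,0.8, 0,0,-1,0,0,0,0.8, 0,0,-3,0,0,0,0.8, 0,0,-4,0,0,0,0.8, 2,0,-3,0,0,0,0, 4,0,0,0,0,0,0, 2.5,0,0,0,0,0,0, 0,0,0,0,0,0,0, 0,0,0,0,0,0,0, 0,0,0,0,0,0,0, 0,0,0,0,0,0,0, 0,0,0,0,0,0,0]'; python3 sb.py
```

```text
time_s: 23.15
ee_pos: [475.6, -230.9, 138.7]
ee_rot: [[-1.0, -0.001, 0.001], [-0.001, 1.0, 0.001], [-0.001, 0.001, -1.0]]
force: [0.1, -0.6, 0.3]
finger_gap: 0.183
finger_force: 0.0
box [308 169  31  18 382] ((562.4900512695312, -227.91317749023438), (63.23869705200195, 74.87393188476562), 89.93681335449219) z 69.64527854522942
rail [292 188  46  21 277] ((574.5604248046875, -191.1883544921875), (133.61282348632812, 70.0073471069336), 21.153993606567383) [ 524.7104 -247.9421] [ 641.0354 -164.3911]
cup_box 0.81 [ 315.2 -367.1   -2. ]
cup_box 0.64 [ 606.5 -230.3   -0.4]
home 0.78 [ 605.  -228.7    0.4]
[ 475.291  -230.9315  138.7842] [-1.     -0.0006  0.0007] [0.0937 0.1416 0.3925] 23.3
```

```bash
python3 -m inch '[0,0,4,0,0,0,0, 0,0,4,0,0,0,0, 0,0,2,0,0,0,0, -1,0,0,0,0,0,0, -1,0,0,0,0,0,0, -1,0,0,0,0,0,0, -0.3,0,0,0,0,0,0, -0.2,0,0,0,0,0,0, 0,0,0,0,0,0,0]' && python3 -m inch '[-0.2,0,0,0,0,0,0, -0.2,0,0,0,0,0,0, -0.1,0,0,0,0,0,0, 0,0,0,0,0,0,0]'
```

```text
time_s: 24.2
ee_pos: [510.5, -230.9, 39.5]
ee_rot: [[-1.0, -0.001, 0.002], [-0.001, 1.0, 0.001], [-0.002, 0.001, -1.0]]
force: [0.2, -0.1, 0.2]
finger_gap: 0.002
finger_force: 0.0
time_s: 24.6
ee_pos: [513.9, -230.8, 39.2]
ee_rot: [[-1.0, -0.0, -0.002], [-0.0, 1.0, 0.002], [0.002, 0.002, -1.0]]
force: [-8.5, -0.8, 7.2]
finger_gap: 0.009
finger_force: 4.3
```

```bash
python3 -m inch '[-0.15,0,0,0,0,0,0, 0,0,0,0,0,0,0, 0,0,0,0,0,0,0]' && python3 -m inch '[1,0,0,0,0,0,0, 3,0,0,0,0,0,0, 2,0,-4,0,0,0,0.5, 0,0,-5,0,0,0,0.5, 0,0,-5,0,0,0,0.5, 0,0,-5,0,0,0,0.5, 0,0,-5,0,0,0,0.5, 0,0,0,0,0,0,0.5, 0,0,0,0,0,0,0.5, 0,0,0,0,0,0,0.5]'; python3 sb.py; python3 - <<'E'
from go import *
snap('scene','f.png')
for t in ['cup','roll','lids','spare_box']:
    for r in viewer.place_of('scene',t)[:1]: print(t,np.array(r['point']))
im,W,m,n,c,up,right=panel('side')
cv2.imwrite('pics/f2.png',np.hstack([cv2.resize(im[100:350,190:400],None,fx=1.9,fy=1.9),rect('side',im,np.array([620.65,211,82]),UP,RT,9,N,65,3)[:,:],][0:1])[:,:,::-1])
E
```

```text
time_s: 24.9
ee_pos: [513.9, -230.5, 39.2]
ee_rot: [[-1.0, -0.0, -0.005], [-0.0, 1.0, 0.003], [0.005, 0.003, -1.0]]
force: [-16.6, -1.4, 12.0]
finger_gap: 0.008
finger_force: 8.3
time_s: 25.9
ee_pos: [455.9, -230.9, 277.8]
ee_rot: [[-1.0, -0.0, -0.001], [-0.0, 1.0, 0.002], [0.001, 0.002, -1.0]]
force: [-0.0, 0.2, -0.9]
finger_gap: 0.496
finger_force: 0.0
box [308 169  31  19 382] ((562.10546875, -227.54769897460938), (62.2620735168457, 73.87022399902344), 88.5546875) z 69.61851943643131
rail [294 191  41  18 250] ((582.2568969726562, -185.51510620117188), (116.162353515625, 45.75947952270508), 3.316659688949585) [ 525.5649 -211.7029] [ 641.5644 -164.9982]
cup_box 0.85 [ 316.5 -369.4   -5. ]
cup_box 0.81 [ 607.5 -231.4   -0.6]
home 0.65 [ 603.5 -233.1    2.2]
[ 456.1692 -230.991   277.618 ] [-1.     -0.0002 -0.0011] [0.793  0.0012 0.021 ] 26.05
cup [728.4  17.5  -1.6]
roll [430.6 -16.5   0.9]
lids [ 507.7 -525.7   -0.7]
spare_box [584.1 528.5   4.9]
```

View pics/f2.png

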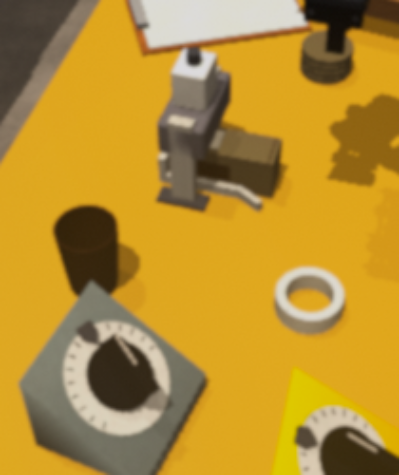

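The cup, roll (310,298) and lids (327,55) are undisturbed, and the box is in the station at (235,160). Before handing in I'll cross-check the knob angle with the side camera.

```bash
python3 - <<'E'
from go import *
im,d=snap('side');r=rect('side',im,np.array([620.65,211,82.]),UP,RT,50,N,65,4);r9=rect('side',im,np.array([620.65,211,82.]),UP,RT,8,N,75,4)
g=cv2.cvtColor(r,cv2.COLOR_RGB2GRAY);R=r.shape[0]/2
yy,xx=np.mgrid[0:r.shape[0],0:r.shape[1]]
u=(xx-R)/4;v=(R-yy)/4
m=(g>90)&(np.hypot(u-7,v-20)<26)
n_,lab,st,ce=cv2.connectedComponentsWithStats(m.astype(np.uint8))
for i in range(1,n_):
    if st[i,4]>300:
        k=lab==i;q=np.stack([u[k],v[k]],1).astype(np.float32);l=cv2.fitLine(q,cv2.DIST_L2,0,.01,.01).ravel();print(st[i],np.arctan2(l[0],l[1]),l,cv2.minAreaRect(q))
cv2.imwrite('pics/g.png',np.hstack([cv2.resize(r,(390,390)),cv2.resize(r9,(390,390))])[:,:,::-1])
E
```

```text
[  251    77   141   204 16157] 3.1074333 [ 0.0342 -0.9994 16.9506 21.8558] ((15.598201751708984, 20.245391845703125), (50.576637268066406, 34.567665100097656), 87.78319549560547)
```

View pics/g.png

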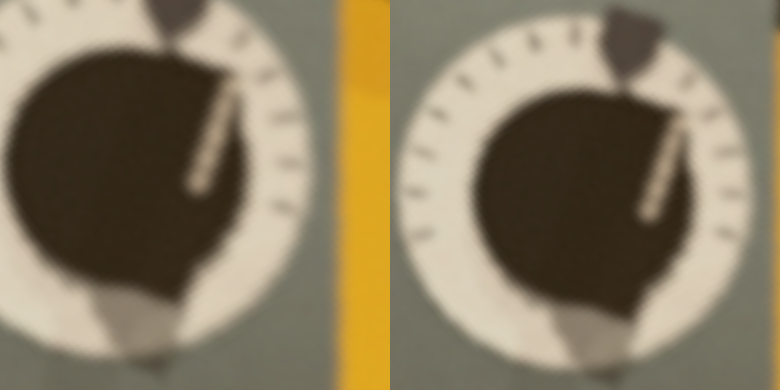

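The left panel shows the line (197,188)→(232,85) at 0.327 rad, passing through the axis. In the right panel the tab tip (623,88) sits right at the pointer's tip, so they are aligned.

```bash
python3 -c "
from cell import env
print(env.finish_job())"
```

```text
the job is handed in; nothing more can be done
None
```

I've handed in the job: the knob's pointer lines up with the tab to within about 0.01 rad, the cup box is fully home against the end stop, the bystanders haven't moved, and the gripper has let go and is clear.

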